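# Put the staple remover away and slide the hatch shut

### The arm

A 6-joint arm with a two-finger parallel gripper is mounted at the origin on the work surface. World frame = base frame: x ahead of the robot, y to its left, z up, the work surface at z = 0. Lengths are in mm, angles in rad, forces in N, time in s.
With the tool pointing down it reaches from about 350 to 775 mm from the base axis. Payload 7.3 kg.
Tool frame: the origin (TCP) lies on the centre line of the jaws, within the pads' length; the fingertips stand 17 mm ahead of it and the grasp point (between the pads) lies 2 mm behind it; z points along the fingers, y is the line along which they close (so a half turn about z gives the same grasp; the last joint's range is limited). The gripper opens to 92 mm and grips with 3 to 60 N. Pads are 19 mm wide; open, the fingers measure 130 mm over their backs; the gripper's body (75 mm by 190 mm) begins 47 mm behind the grasp point.
Start: joints at [0.969, 0.342, 1.524, -0, 1.275, -0.146], TCP at [231.083, 471.427, 243.741] pointing down, gripper open.
Joint ranges: [-2.53, 2.53], [-0.77, 2.02], [0.04, 2.7], [-1, 4.14], [0.28, 2.66], [-3.11, 3.11]. Speed limits (rad/s): [2.57, 2.57, 3.14, 3.14, 3.14, 3.14].

### API

Orientations are given as [roll, pitch, yaw] about the fixed x, y, z axes, in that order (R = Rz(yaw) Ry(pitch) Rx(roll)).
In Python, from plant import bot gives the robot as it stands. The module is installed in compiled form; this text tells all that it offers.
- The arm moves only by the shell command python3 -m pendant 'ROWS'. ROWS is JSON, a list of rows, each a list of 3 entries, a list of its own where there are three numbers: the shift along the world's x, y, z as a fraction of full scale, then the turn, a rotation vector about the world's x, y, z as a fraction of full scale, then the opening, from -1 (shut) to 1 (fully open), so that 0 is half open. In form: [[[tx, ty, tz], [rx, ry, rz], claw], ...]. A call has exactly 10 rows; each row shifts and turns the commanded pose from where the row before left it; what a row does not reach is not made up. Full scale, the value 1, is 30 mm for a shift and 0.12 rad for a turn. A row lasts 1/12 s, in which the tool goes at most 41.7 mm and 7.16 degrees, less where a joint would pass 70% of its speed; a pose out of reach is approached as far as the arm can. A call with a number of a shift or a turn outside -1 to 1 is refused whole. A call with a gripper value outside its range is refused whole. The fingers move at their own pace and stop on an object; the grip force is fixed at half the most. Time passes only in rows, so rows that do not move let the fingers close, or fill a call up. It gives the time, the measured TCP pose, the force, the opening and the grip force at its end, in the units of the state.
- bot.get_obs(): the state, without advancing time (a new reading comes with each control period).
- bot.capture(name): name is "scene" or "side" or "wrist"; returns the picture (480x640x3 uint8, blue, green, red); there is no depth.
- bot.camera_params(name): a dict with "fovy" (degrees; the focal length in pixels is half the picture's height over the tangent of half this angle, whatever the lens; pixels are square), "cx", "cy" (the principal point, pixels), "distortion" ([k1, k2, p1, p2, k3] as OpenCV has them; the pictures are not rectified), "camera_from_world" (4x4, takes a point from world to camera coordinates). Camera axes: x right, y down, z forward; pixel columns grow to the right and rows downward; lengths in mm; the calibration is good to about 2 mm. A picture is of the moment at which its call begins: read the wrist's pose just before it. camera_params takes no time and is no camera call; for the wrist camera it gives the pose at the moment of the call.
- bot.close_job(): hands the job in; it is judged then, once.
The state is a dict: "time": time; "joint_positions": joint angles; "dq": joint speeds; "tau": joint torques, N m; "tool_pos": TCP position; "tcp_rot": TCP orientation; "contact_force": force on the tool from outside, world axes, zero at the start; "moment": the same for the moment, N m; "grip_width": finger opening in mm; "finger_force": force on a finger pad.
Only numpy, scipy, OpenCV 4.12 (cv2) and the standard library are available. Lean on these libraries where they do the work, as an engineer would, in place of code of your own. Each camera call takes 0.05 s, during which the arm holds its last target. There are 200 camera calls.

### The job

Put the pink staple remover inside the open compartment of the low wooden box and let go of it, then push the box's sliding hatch along its rails, past the resistance of its roller catch, until it sits fully home against the stop bar and the catch holds it there by itself. Ease it home slowly (about 15 mm/s near the end, a faster arrival knocks) and never press on it with more than 20 N; leave the other things on the desk where they are.

Things in the scene. Friction and masses are not known exactly. Their poses are not given: they have to be found in the camera images.
- remover: Loose pink plastic staple remover lying on the desk (50 g nominal, varies): 58 mm long along its x, 26 mm wide along its y with flat upright sides, 34 mm high. Origin: centre of its underside, z up. Take it from above across its 26 mm width, about 17 mm above its underside.
- box: Fixed low plywood box; yaw varies. Origin on the desk top, z up, y along the rails. Outside x -75..75, y -185..150 mm; walls' top z = 50. Rail strips on both long sides reach z = 64 mm (at |x| above 63). The -y half is covered by a fixed deck, top z = 50; the +y half is the open compartment. The hatch slides over both. A stop bar (described at compartment) closes the +y end.
- compartment (a point): Centre of the compartment's floor, 45 mm to +y of the box's origin, 6 mm above the desk; axes as the box's. Inside 134 mm along x, 120 along y. Stop bar across the box above the compartment's +y end, top 68.5 mm above the desk; a steel bracket on its middle (50 mm wide, top at 78.5 mm) holds the roller and reaches 11 mm from the bar's face over the compartment (to 17 to 57 mm from this point).
- hatch (a joint): How far the hatch stands open, m; grows towards the box's -y; starts 0.125 to 0.155. At value v the hatch (130 x 135 x 6 mm, about 250 g, top 56.5 mm above the desk) spans box y = -22.5 - v to 112.5 - v mm. Friction 1.2 N, plus 0.4 N per cm/s. It meets the stop bar, a dead stop, at a value anywhere from 0 to 0.040: the bar is adjustable, its place is not measured: feel (or see) it.
- hatch_handle (a point): Centre of the upright wooden handle block on the middle of the hatch: 60 mm along the box's x, 16 mm along the box's y, 24 mm high; this point is 12 mm above the hatch's top face and 12 mm below the block's top. Axes as the box's. Push on the block's -y face (towards the box's +y) to close.
- catch (a joint): Lift of the sprung roller under the bracket, m: 0 with the ridge on the hatch clear of it, 0.003 with the ridge right under it, about 0.0017 with the hatch home and held. The ridge meets the roller about 10 mm before the stop bar; passing it takes 4 to 7 N on top of friction. Over the last 2.5 mm the roller pulls the hatch home by itself; left short of that the hatch is not held.
- stamp: Bystander: red rubber stamp with a turned handle, 44 mm wide, 66 mm tall, loose. Origin: centre of its foot.
- cup_a: Bystander: green plastic cup, 68 mm wide, 75 mm tall, loose. Origin: centre of its foot.
- cup_b: Bystander: second green plastic cup, the same size, loose. Origin: centre of its foot.
- beads: Bystander: wooden counting bead frame, 200 mm long along its y, 60 mm deep, 154 mm tall, loose. Origin: centre of its underside.
There are look-alikes about, which are no part of the job. Leave any green or orange look-alike of the remover alone.

How it is judged (in metres and radians):
On the way, in this order (a step that is already met when the one before it is completed fails the run):
1. the staple remover lies in the compartment, let go (x of remover in the frame of box between -0.067 and 0.067 m and y of remover in the frame of box between -0.015 and 0.105 m and height (world z) of remover below 0.04 m and contact force between the fingers and remover below 0.1 N), for 0.2 s.
2. the hatch is home against the stop bar, held by the roller, let go (value of joint hatch below 0.0425 m and value of joint catch between 0.0008 and 0.0024 m and contact force between the fingers and hatch below 0.1 N), for 0.3 s.
At the end, for the whole second after the job is handed in: The staple remover lies at rest inside the compartment (within its walls, origin under 40 mm high); the hatch stands still, open value under 42.5 mm, held home behind the roller (roller lift between 0.8 and 2.4 mm) (x of remover in the frame of box between -0.067 and 0.067 m and y of remover in the frame of box between -0.015 and 0.105 m and height (world z) of remover below 0.04 m and linear speed of remover below 0.02 m/s and value of joint hatch below 0.0425 m and value of joint catch between 0.0008 and 0.0024 m and velocity of joint hatch between -0.005 and 0.005 m/s); the robot touches nothing.
It fails at once if the hatch is pushed with more than 20 N (contact force between any of the fingers, the arm and hatch above 20 N).
It fails at once if the rubber stamp, a cup or the bead frame is moved more than 30 mm (distance of any of stamp, cup_a, cup_b, beads from where it was at the start of the episode above 0.03 m).
It also fails if it takes over 59 s, if anything falls off the work surface, if the arm or the gripper's body presses on something with over 40 N, if the wrist force passes 120 N, or if a joint passes its speed limit or range.

## Working session

There is one attempt and no reset: what is moved stays moved. The work goes in short steps, Python scripts to look and compute and a shell command to move; the robot and the scene stay as the last step left them, time stands still between calls to the robot, and variables do not carry over. Pictures are saved under pics/ and viewed, at most 10 in all, crops included, and the job is handed in when it is done.

```bash
mkdir -p pics
cat > h.py <<'E'
import numpy as np,cv2
from plant import bot
def K(p):
    f=240/np.tan(np.radians(p["fovy"])/2); return np.array([[f,0,p["cx"]],[0,f,p["cy"]],[0,0,1.]])
def ray(p,uv,z):
    "world point at height z seen at pixel uv"
    n=cv2.undistortPoints(np.array([[uv]],float),K(p),np.array(p["distortion"],float))[0,0]
    T=np.array(p["camera_from_world"]);R,t=T[:3,:3],T[:3,3]
    c=-R.T@t;d=R.T@np.array([n[0],n[1],1]);return c+d*(z-c[2])/d[2]
def proj(p,P):
    T=np.array(p["camera_from_world"],float)
    return cv2.projectPoints(np.array(P,float).reshape(-1,1,3),cv2.Rodrigues(T[:3,:3])[0],T[:3,3],K(p),np.array(p["distortion"],float))[0][:,0]
E
python3 - <<'E'
from h import *
for n in("scene","side"):
    cv2.imwrite(f"pics/{n}.png",bot.capture(n))
print(bot.get_obs())
E
```

```text
{'time': 0.1, 'joint_positions': array([ 9.69018777e-01,  3.42629812e-01,  1.52491279e+00, -8.48580476e-06,
        1.27538752e+00, -1.46025882e-01]), 'dq': array([-9.93353682e-05, -2.60945375e-03, -1.85761086e-03, -1.73528342e-03,
       -1.17607641e-03, -1.85348602e-03]), 'tau': array([ 8.67357157e-04, -4.32004523e+01, -2.44694531e+01,  7.18300324e-02,
        5.26364765e-02, -1.55299637e-05]), 'tool_pos': array([230.87579843, 471.13843915, 243.12953594]), 'tcp_rot': array([-3.14026824e+00, -1.86583022e-04,  2.68584334e+00]), 'contact_force': array([-0.74794674, -0.20324347, -0.01032108]), 'moment': array([ 0.02869133, -0.02758951,  0.00813659]), 'finger_force': 0.0, 'grip_width': 92.07116091323125}
```

View pics/scene.png

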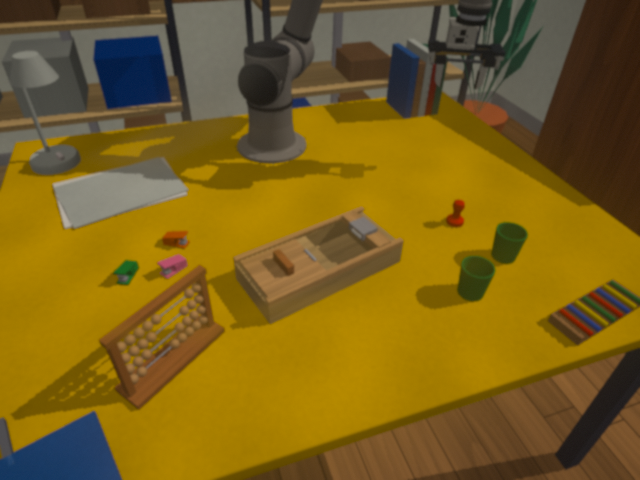

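View pics/side.png

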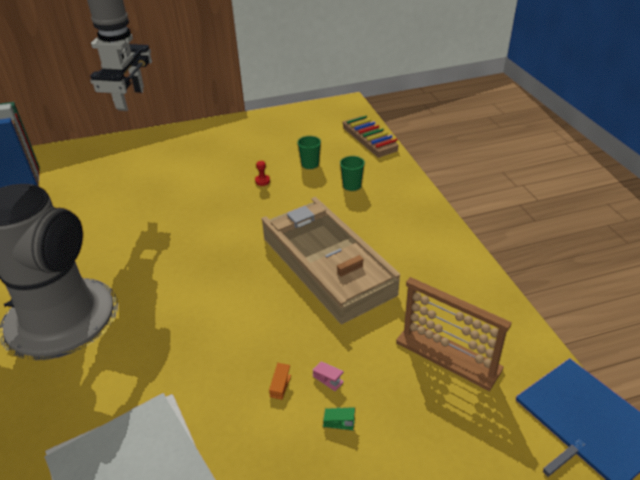

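Candidates for the remover: scene orange (175,239), pink (173,266), green (126,271); in the side view orange (281,380), pink (328,375), green (339,418). Pink is the one described. The box handle is at scene (284,262) and side (350,265). I'll check this in a crop.

Run:
```python
from h import *
a=cv2.imread("pics/scene.png");b=cv2.imread("pics/side.png")
def c(im,x,y,w,h,W,H): return cv2.resize(im[y:y+h,x:x+w],(W,H),interpolation=cv2.INTER_CUBIC)
top=np.hstack([c(a,225,200,190,120,475,300),c(a,110,220,108,100,325,300)])
bot_=np.hstack([c(b,255,195,160,128,375,300),c(b,260,350,113.__int__(),80,425,300)])
cv2.imwrite("pics/crop.png",np.vstack([top,bot_]))
for n,uv in(("scene",(173,267)),("side",(327,376))):
    print(n,ray(bot.camera_params(n),uv,17), ray(bot.camera_params(n),((284,262) if n=="scene" else (350,266)),68))
    T=np.array(bot.camera_params(n)["camera_from_world"]);print(-T[:3,:3].T@T[:3,3])
```

```text
File "<stdin>", line 5
    bot_=np.hstack([c(b,255,195,160,128,375,300),c(b,260,350,113.__int__(),80,425,300)])
                                                                ^
SyntaxError: invalid decimal literal
```

Run:
```python
from h import *
a=cv2.imread("pics/scene.png");b=cv2.imread("pics/side.png")
def c(im,x,y,w,h,W,H): return cv2.resize(im[y:y+h,x:x+w],(W,H),interpolation=cv2.INTER_CUBIC)
top=np.hstack([c(a,225,200,190,120,475,300),c(a,110,220,108,100,325,300)])
bot_=np.hstack([c(b,255,195,160,128,375,300),c(b,260,350,113,80,425,300)])
cv2.imwrite("pics/crop.png",np.vstack([top,bot_]))
for n,uv in(("scene",(173,267)),("side",(327,376))):
    print(n,ray(bot.camera_params(n),uv,17), ray(bot.camera_params(n),((284,262) if n=="scene" else (350,266)),68))
    T=np.array(bot.camera_params(n)["camera_from_world"]);print(-T[:3,:3].T@T[:3,3])
```

```text
scene [ 493.43226263 -341.80726623   17.        ] [ 604.41900029 -125.33581931   68.        ]
[1285.08279555 -294.93171593  711.09290099]
side [ 477.63499954 -347.73950719   17.        ] [ 601.42230697 -128.63948689   68.        ]
[  274.85106446 -1035.09030425   951.8095756 ]
```

View pics/crop.png

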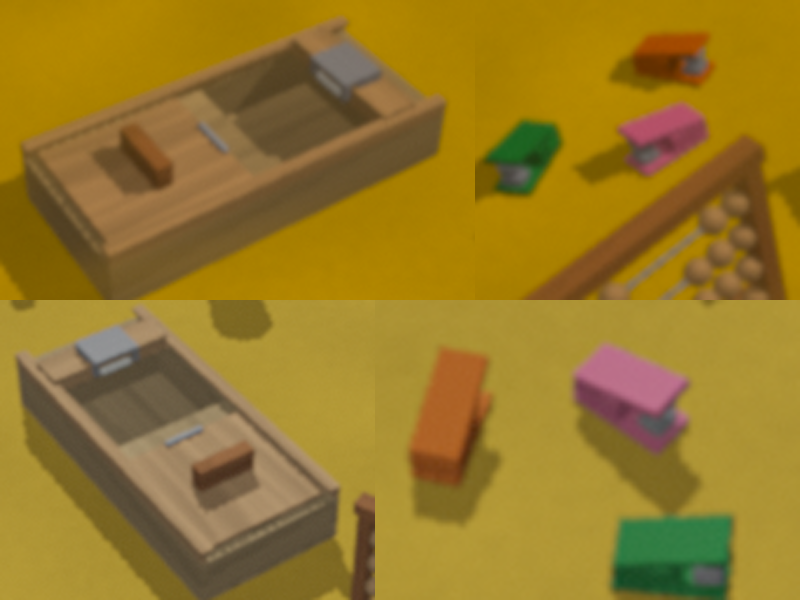

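Run:
```python
from h import *
from scipy.optimize import least_squares
ps,pd=bot.camera_params("scene"),bot.camera_params("side")
B=np.array([[75,-185,64],[-75,-185,64],[-75,150,64],[75,150,64]],float)
# which corner is which: order -y end left..., determine by world ray
S=[(235,259.2),(267,299),(403,239.2),(363,208)]
D=[(341.6,304.2),(398.8,276),(313.4,198.4),(262.7,217.6)]
for s,d in zip(S,D): print(ray(ps,s,64).round(),ray(pd,d,64).round())
def W(q,P):
    c,s=np.cos(q[2]),np.sin(q[2]);P=np.atleast_2d(P).astype(float)
    return np.c_[P[:,0]*c-P[:,1]*s+q[0],P[:,0]*s+P[:,1]*c+q[1],P[:,2]]
Bo=B[[1,0,3,2]]
r=least_squares(lambda q:np.r_[(proj(ps,W(q,Bo))-S).ravel(),(proj(pd,W(q,Bo))-D).ravel()],[630,-35,-.3])
print("box",r.x,np.abs(r.fun).max(),r.fun.round(1))
q=r.x
for P in(ray(ps,(284,261),74),ray(pd,(350,264),74)):
    d=P[:2]-q[:2];c,s=np.cos(q[2]),np.sin(q[2]);print("handle in box",c*d[0]+s*d[1],-s*d[0]+c*d[1])
pts=[ray(pd,(260+(x-375)/3.76,350+(y-300)/3.75),34) for x,y in[(575,375),(607,345),(688,380),(657,413)]]
print(np.round(pts,0),np.mean(pts,0))
pts=[ray(ps,(110+(x-475)/3.01,220+y/3),34) for x,y in[(618,128),(680,104),(708,125),(640,150)]]
print(np.round(pts,0),np.mean(pts,0))
```

```text
[ 562. -217.   64.] [ 549. -225.   64.]
[ 689. -182.   64.] [ 689. -187.   64.]
[608. 141.  64.] [601. 135.  64.]
[476. 103.  64.] [466. 102.  64.]
box [ 5.74499750e+02 -2.24360954e+01  2.56575989e-01] 3.6306578187936793 [-2.8 -3.6  0.3  2.1  0.4  0.1 -1.7 -2.8 -0.9 -1.5  1.4 -2.1  2.5 -2.2
 -0.9 -0.2]
handle in box 6.00553998421735 -108.77298407726394
handle in box -1.0802610019217305 -109.77732210000957
[[ 454. -339.   34.]
 [ 474. -326.   34.]
 [ 506. -360.   34.]
 [ 485. -374.   34.]] [ 479.72040017 -349.79781165   34.        ]
[[ 489. -370.   34.]
 [ 477. -327.   34.]
 [ 505. -310.   34.]
 [ 517. -357.   34.]] [ 497.07217913 -341.15490673   34.        ]
```

```bash
python3 -m pendant '[[[0.6,-1,0],[0,0,0],1],[[0.6,-1,0],[0,0,0],1],[[0.6,-1,0],[0,0,0],1],[[0.6,-1,0],[0,0,0],1],[[0.6,-1,0],[0,0,0],1],[[0.6,-1,0],[0,0,0],1],[[0.6,-1,0],[0,0,0],1],[[0.6,-1,0],[0,0,0],1],[[0.6,-1,0],[0,0,0],1],[[0.6,-1,0],[0,0,0],1]]'
python3 -m pendant '[[[0.3,-1,0],[0,0,0],1],[[0.3,-1,0],[0,0,0],1],[[0.3,-1,0],[0,0,0],1],[[0.3,-1,0],[0,0,0],1],[[0.3,-1,0],[0,0,0],1],[[0.3,-1,0],[0,0,0],1],[[0.3,-1,0],[0,0,0],1],[[0.3,-1,0],[0,0,0],1],[[0.3,-1,0],[0,0,0],1],[[0.3,-1,0],[0,0,0],1]]'
python3 -m pendant '[[[0,-1,0],[0,0,0],1],[[0,-1,0],[0,0,0],1],[[0,-1,0],[0,0,0],1],[[0,-1,0],[0,0,0],1],[[0,-1,0],[0,0,0],1],[[0,-1,0],[0,0,0],1],[[0,-1,0],[0,0,0],1],[[0,0,0],[0,0,0],1],[[0,0,0],[0,0,0],1],[[0,0,0],[0,0,0],1]]'
python3 - <<'E'
from h import *
import pickle
p=bot.camera_params("wrist");im=bot.capture("wrist");cv2.imwrite("pics/w1.png",im);pickle.dump(p,open("w1.pkl","wb"))
T=np.array(p["camera_from_world"]);print(-T[:3,:3].T@T[:3,3],T[:3,:3].round(2),proj(p,[[488,-345,20]]))
E
```

```text
time: 0.93
tool_pos: [411.5, 169.8, 243.6]
tcp_rot: [-3.141, -0.0, 2.686]
contact_force: [0.3, 0.7, -1.3]
grip_width: 91.6
finger_force: 0.0
time: 1.77
tool_pos: [501.0, -130.1, 243.4]
tcp_rot: [3.142, -0.001, 2.686]
contact_force: [0.1, 0.3, -1.1]
grip_width: 92.2
finger_force: 0.0
time: 2.6
tool_pos: [500.9, -337.9, 243.2]
tcp_rot: [3.141, -0.001, 2.686]
contact_force: [0.6, 0.4, 0.6]
grip_width: 91.8
finger_force: 0.0
[ 437.05662449 -307.17474879  383.7988709 ] [[ 0.44  0.9   0.  ]
 [ 0.87 -0.42  0.26]
 [ 0.24 -0.12 -0.96]] [[304.88337484 208.1558987 ]]
```

View pics/w1.png

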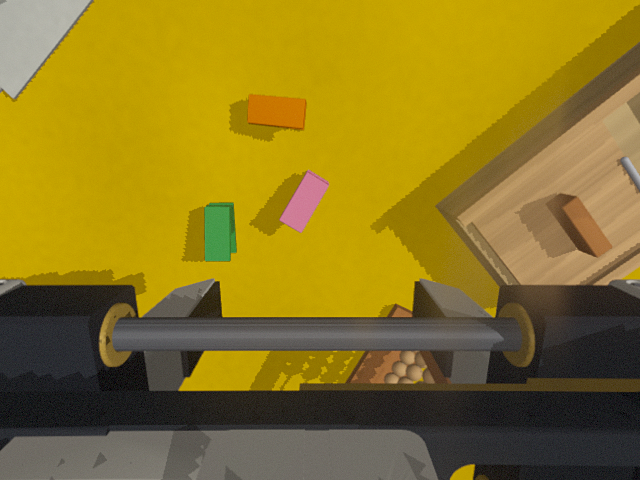

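The wrist view shows the pink remover's top at about (304,202), corners (311,171), (328,183), (301,232), (281,222). The box's −x/−y corner is at (438,207), and the bead frame is at (400,360) under the lower edge.

Run:
```python
from h import *
import pickle
p=pickle.load(open("w1.pkl","rb"))
Q=np.array([ray(p,u,34)[:2] for u in[(309,171),(327,184),(301,232),(281,222)]]);print(Q.round(1),Q.mean(0))
l=(Q[0]+Q[1]-Q[2]-Q[3])/2;w=(Q[0]+Q[3]-Q[1]-Q[2])/2
print("len",np.hypot(*l),np.hypot(*w),"long axis",np.arctan2(l[1],l[0]),"w",np.arctan2(w[1],w[0]))
print("box corner",ray(p,(438,207),64),"handle base?",[ray(p,u,80) for u in[(560,195),(575,194),(612,245),(599,256)]])
im=bot.capture("wrist");m=cv2.inRange(cv2.cvtColor(im,cv2.COLOR_BGR2HSV),(150,60,90),(178,255,255))
c=max(cv2.findContours(m,0,2)[0],key=cv2.contourArea);b=cv2.boxPoints(cv2.minAreaRect(c));print(b,np.array([ray(p,u,34)[:2] for u in b]).round(1))
```

```text
[[ 455.6 -323.9]
 [ 474.3 -313.7]
 [ 506.  -357.9]
 [ 488.  -371.2]] [ 480.97719536 -341.65864087]
len 55.83827577423045 21.772432107171827 long axis 2.1816176754349446 w -2.572787345460529
box corner [ 533.72799612 -232.30561596   64.        ] handle base? [array([ 564.58703994, -140.36966687,   80.        ]), array([ 569.29182535, -128.93310397,   80.        ]), array([ 627.17544499, -112.28234996,   80.        ]), array([ 632.22449492, -124.87705717,   80.        ])]
[[278.1036  219.39377]
 [307.26425 169.40414]
 [329.21243 182.20724]
 [300.0518  232.19687]] [[ 484.4 -372.5]
 [ 453.5 -324.7]
 [ 473.7 -311. ]
 [ 505.7 -358.8]]
```

Run:
```python
from h import *
pd,ps,pw=[bot.camera_params(n) for n in("side","scene","wrist")]
print("beads base side",[ray(pd,u,0).round()[:2] for u in[(398,343),(408,334),(493,383),(504,372)]])
print("beads base scene",[ray(ps,u,0).round()[:2] for u in[(224,328),(130,400)]])
print("bead top wrist",ray(pw,(400,306),154))
print("orange",ray(pw,(277,112),34),"green",ray(pw,(220,232),34), "q6",bot.get_obs()["joint_positions"].round(2))
R=np.array([.825,.565]);c=np.array([480,-341.5]);n=np.array([-.565,.825])
print("body corners",[(c+a*95*R+b*37.5*n).round() for a in(1,-1) for b in(1,-1)])
```

```text
beads base side [array([ 640., -304.]), array([ 669., -289.]), array([ 769., -450.]), array([ 802., -434.])]
beads base scene [array([ 678., -267.]), array([ 781., -441.])]
bead top wrist [ 560.95377354 -301.64089805  154.        ]
orange [ 395.42731222 -326.32293515   34.        ] green [ 470.84778096 -430.669979     34.        ] q6 [-0.72  0.49  1.29  0.    1.36 -1.84]
body corners [array([ 537., -257.]), array([ 580., -319.]), array([ 380., -364.]), array([ 423., -426.])]
```

```bash
python3 -m pendant '[[[-0.14,-0.02,-0.5],[0,0,-0.86],1],[[-0.14,-0.02,-0.5],[0,0,-0.86],1],[[-0.14,-0.02,-0.5],[0,0,-0.86],1],[[-0.14,-0.02,-0.5],[0,0,-0.86],1],[[-0.14,-0.02,-0.5],[0,0,-0.86],1],[[0,0,-0.5],[0,0,0],1],[[0,0,-0.5],[0,0,0],1],[[0,0,-0.5],[0,0,0],1],[[0,0,-0.5],[0,0,0],1],[[0,0,0],[0,0,0],1]]'
python3 - <<'E'
from h import *
o=bot.get_obs();p=bot.camera_params("wrist");im=bot.capture("wrist");m=cv2.inRange(cv2.cvtColor(im,cv2.COLOR_BGR2HSV),(150,60,90),(178,255,255))
c=max(cv2.findContours(m,0,2)[0],key=cv2.contourArea);b=cv2.boxPoints(cv2.minAreaRect(c));Q=np.array([ray(p,u,34)[:2] for u in b]);print(b.round(),Q.round(1),Q.mean(0),o["tool_pos"],o["tcp_rot"])
E
```

```text
time: 3.53
tool_pos: [479.2, -339.2, 106.2]
tcp_rot: [-3.141, -0.005, 2.171]
contact_force: [-0.8, 0.9, 0.2]
grip_width: 91.5
finger_force: 0.0
[[295. 307.]
 [298. 214.]
 [337. 215.]
 [334. 308.]] [[ 484.7 -372.1]
 [ 452.3 -320.3]
 [ 472.3 -307.4]
 [ 506.2 -358.4]] [ 478.86859149 -339.56652259] [ 479.15117841 -339.22183021  106.24675249] [-3.14064226 -0.00505609  2.17136038]
```

```bash
python3 -m pendant '[[[0,0,-0.9],[0,0,0],1],[[0,0,-0.9],[0,0,0],1],[[0,0,-0.5],[0,0,0],1],[[0,0,-0.3],[0,0,0],1],[[0,0,-0.27],[0,0,0],1],[[0,0,0],[0,0,0],-1],[[0,0,0],[0,0,0],-1],[[0,0,0],[0,0,0],-1],[[0,0,0],[0,0,0],-1],[[0,0,0],[0,0,0],-1]]'
```

```text
time: 4.42
tool_pos: [480.5, -341.9, 23.6]
tcp_rot: [3.141, 0.002, 2.17]
contact_force: [0.1, -0.2, -0.7]
grip_width: 63.4
finger_force: 0.0
```

```bash
python3 -m pendant '[[[0,0,0],[0,0,0],-1],[[0,0,0],[0,0,0],-1],[[0,0,0],[0,0,0],-1],[[0,0,0],[0,0,0],-1],[[0,0,0],[0,0,0],-1],[[0,0,0],[0,0,0],-1],[[0,0,0],[0,0,0],-1],[[0,0,0],[0,0,0],-1],[[0,0,0],[0,0,0],-1],[[0,0,0],[0,0,0],-1]]'
```

```text
time: 5.25
tool_pos: [480.1, -341.6, 22.6]
tcp_rot: [3.142, -0.0, 2.17]
contact_force: [0.0, -0.2, -0.4]
grip_width: 25.8
finger_force: 30.0
```

```bash
python3 -m pendant '[[[0,0,0.5],[0,0,0],-1],[[0,0,1],[0,0,0],-1],[[0,0,1],[0,0,0],-1],[[0,0,1],[0,0,0],-1],[[0.25,0.8,1],[0,0,-0.48],-1],[[0.25,1,0],[0,0,-0.48],-1],[[0.25,1,0],[0,0,-0.48],-1],[[0.25,1,0],[0,0,-0.48],-1],[[0.25,1,0],[0,0,-0.48],-1],[[0.25,1,0],[0,0,-0.48],-1]]'
python3 -m pendant '[[[0.3,1,0],[0,0,0],-1],[[0.3,1,0],[0,0,0],-1],[[0.3,1,0],[0,0,0],-1],[[0.3,1,0],[0,0,0],-1],[[0.3,1,0],[0,0,0],-1],[[0,0.4,0],[0,0,0],-1],[[0,0,0],[0,0,0],-1],[[0,0,0],[0,0,0],-1],[[0,0,0],[0,0,0],-1],[[0,0,0],[0,0,0],-1]]'
python3 - <<'E'
from h import *
import pickle
p=bot.camera_params("wrist");im=bot.capture("wrist");cv2.imwrite("pics/w2.png",im);pickle.dump(p,open("w2.pkl","wb"))
E
```

```text
time: 6.08
tool_pos: [525.1, -166.1, 157.7]
tcp_rot: [3.141, 0.0, 1.821]
contact_force: [-0.3, -0.3, -0.4]
grip_width: 25.8
finger_force: 30.0
time: 6.92
tool_pos: [569.9, -6.9, 157.6]
tcp_rot: [-3.141, 0.0, 1.823]
contact_force: [-0.3, -0.6, -0.3]
grip_width: 25.4
finger_force: 30.0
```

View pics/w2.png

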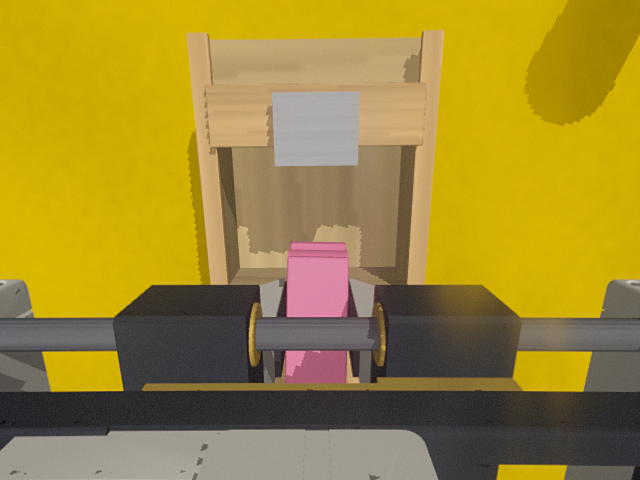

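Well aligned over the compartment: rail ends at (189,33) and (442,31), bracket front edge at row 166 (columns 274–358), bar face edge at row 147.

Run:
```python
from h import *
import pickle
p=pickle.load(open("w2.pkl","rb"))
a,b=ray(p,(189,33),64),ray(p,(442,31),64)
d=b-a;yaw=np.arctan2(d[1],d[0]);m=(a+b)/2
c,s=np.cos(yaw),np.sin(yaw);R=np.array([[c,s],[-s,c]])
o=m[:2]-R.T@[0,150]
print("width",np.hypot(*d),"yaw",yaw,"origin",o)
f=lambda u,z:(R@(ray(p,u,z)[:2]-o)).round(1)
print("bracket",f((274,166),78.5),f((358,166),78.5),"bar",f((208,148),68.5),f((424,146),68.5),"barback",f((207,84),68.5),"rail inner/outer",f((225,270),64),f((408,270),64), f((425,285),64),f((208,285),64))
print("TCP in box",R@(bot.get_obs()["tool_pos"][:2]-o))
q=np.array([574.5,-22.4]);print(R@(q-o))
```

```text
Traceback (most recent call last):
TypeError: return arrays must be of ArrayType
```

Run:
```python
from h import *
import pickle
p=pickle.load(open("w2.pkl","rb"))
a,b=ray(p,(189,33),64),ray(p,(442,31),64)
d=(b-a)[:2];yaw=np.arctan2(d[1],d[0]);m=(a+b)/2
if abs(yaw)>1.6: yaw-=np.pi*np.sign(yaw)
c,s=np.cos(yaw),np.sin(yaw);R=np.array([[c,s],[-s,c]])
o=m[:2]-R.T@np.array([0,150])
print("width",np.linalg.norm(d),"yaw",yaw,"origin",o)
f=lambda u,z:(R@(ray(p,u,z)[:2]-o)).round(1)
print("bracket",f((274,166),78.5),f((358,166),78.5),"bar",f((208,148),68.5),f((424,146),68.5),"barback",f((207,84),68.5),"rail",f((225,270),64),f((408,270),64), f((425,285),64),f((208,285),64))
print("TCP in box",R@(bot.get_obs()["tool_pos"][:2]-o))
print(R@(np.array([574.5,-22.4])-o))
```

```text
width 146.85824617386706 yaw 0.2596209040391939 origin [574.61690249 -22.63210614]
bracket [-25.5  75.1] [25.  74.7] bar [-67.   85.7] [66.6 85.9] barback [-64.3 122.1] rail [-63.8   4.1] [62.9  3.1] [75.5 -8.1] [-76.5  -6.9]
TCP in box [-0.49796626 16.37217925]
[-0.05339984  0.25433818]
```

```bash
python3 -m pendant '[[[0,0,-0.8],[0,0,0],-1],[[0,0,-0.8],[0,0,0],-1],[[0,0,-0.8],[0,0,0],-1],[[0,0,-0.8],[0,0,0],-1],[[0,0,-0.4],[0,0,0],-1],[[0,0,-0.3],[0,0,0],-1],[[0,0,-0.2],[0,0,0],-1],[[0,0,-0.1],[0,0,0],-1],[[0,0,0],[0,0,0],-1],[[0,0,0],[0,0,0],-1]]'
python3 -m pendant '[[[0,0,0],[0,0,0],0.1],[[0,0,0],[0,0,0],0.1],[[0,0,0],[0,0,0],0.1],[[0,0,0],[0,0,0],0.1],[[0,0,0],[0,0,0],0.1],[[0,0,0],[0,0,0],0.1],[[0,0,0],[0,0,0],0.1],[[0,0,0],[0,0,0],0.1],[[0,0,0],[0,0,0],0.1],[[0,0,0],[0,0,0],0.1]]'
```

```text
time: 7.8
tool_pos: [570.6, -5.8, 32.4]
tcp_rot: [3.14, 0.001, 1.824]
contact_force: [-0.2, 1.1, -0.5]
grip_width: 25.7
finger_force: 30.0
time: 8.63
tool_pos: [570.1, -5.6, 31.6]
tcp_rot: [3.142, -0.0, 1.824]
contact_force: [-0.5, -0.6, -0.6]
grip_width: 50.6
finger_force: 0.0
```

```bash
python3 -m pendant '[[[0,0,0.4],[0,0,0],0.1],[[0,0,0.8],[0,0,0],0.1],[[0,0,1],[0,0,0],0.1],[[0,0,1],[0,0,0],0.1],[[0,0,1],[0,0,0],-1],[[0.2,-0.7,0.1],[0,0,0],-1],[[0.2,-0.8,0],[0,0,0],-1],[[0.2,-0.8,0],[0,0,0],-1],[[0.2,-0.8,0],[0,0,0],-1],[[0.2,-0.8,0],[0,0,0],-1]]'
python3 -m pendant '[[[0.2,-0.7,0],[0,0,0],-1],[[0.2,-0.7,0],[0,0,0],-1],[[0,0,0],[0,0,0],-1],[[0,0,0],[0,0,0],-1],[[0,0,0],[0,0,0],-1],[[0,0,0],[0,0,0],-1],[[0,0,0],[0,0,0],-1],[[0,0,0],[0,0,0],-1],[[0,0,0],[0,0,0],-1],[[0,0,0],[0,0,0],-1]]'
python3 - <<'E'
from h import *
import pickle
p=bot.camera_params("wrist");o=bot.get_obs();im=bot.capture("wrist");cv2.imwrite("pics/w3.png",im);pickle.dump(p,open("w3.pkl","wb"))
d=o["tool_pos"][:2]-[574.6,-22.6];c,s=np.cos(.26),np.sin(.26);print("TCP box",c*d[0]+s*d[1],-s*d[0]+c*d[1])
E
```

```text
time: 9.47
tool_pos: [600.2, -123.6, 160.8]
tcp_rot: [3.141, 0.0, 1.824]
contact_force: [0.1, -0.1, 0.0]
grip_width: 14.8
finger_force: 0.0
time: 10.3
tool_pos: [612.1, -164.2, 160.8]
tcp_rot: [3.141, 0.0, 1.825]
contact_force: [0.5, 0.8, 1.1]
grip_width: 0.5
finger_force: 0.0
TCP box -0.1420987289158191 -146.44630564845346
```

View pics/w3.png

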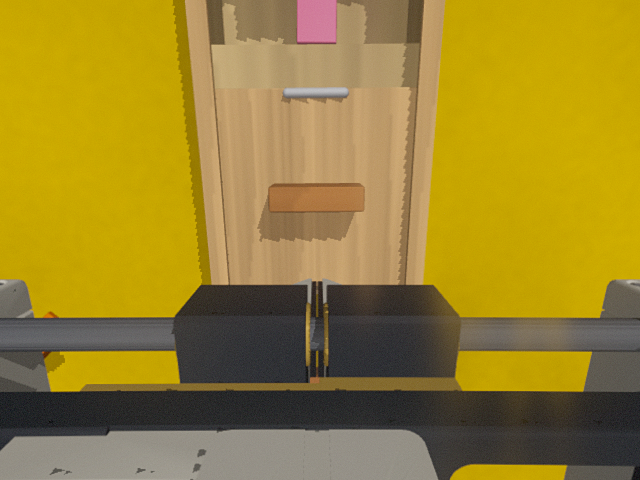

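The remover lies in the compartment at (317,20). The handle's top spans columns 269–364, with its −y edge at row 212; the hatch's front edge is at row 88.

Run:
```python
from h import *
import pickle
p=pickle.load(open("w3.pkl","rb"));c,s=np.cos(.26),np.sin(.26);R=np.array([[c,s],[-s,c]]);o=np.array([574.6,-22.6])
f=lambda u,z:(R@(ray(p,u,z)[:2]-o)).round(1)
print("handle",f((270,212),80.5),f((364,211),80.5),f((272,188),80.5),f((362,188),80.5),"hatch edge",f((317,88),56.5),"deck edge",f((317,44),50),"remover",f((317,43),40))
```

```text
handle [ -28.8 -115.9] [  29.9 -115.6] [ -27. -101.] [  28.2 -101.3] hatch edge [  1.  -41.1] deck edge [  1.1 -14.7] remover [  1.2 -11.7]
```

```bash
python3 -m pendant '[[[0,0,-0.6],[0,0,0],-1],[[0,0,-0.7],[0,0,0],-1],[[0,0,-0.7],[0,0,0],-1],[[0,0,-0.5],[0,0,0],-1],[[0,0,-0.23],[0,0,0],-1],[[-0.027,0.103,0],[0,0,0],-1],[[-0.027,0.103,0],[0,0,0],-1],[[-0.027,0.103,0],[0,0,0],-1],[[-0.027,0.103,0],[0,0,0],-1],[[-0.027,0.103,0],[0,0,0],-1]]'
python3 -m pendant '[[[-0.011,0.04,0],[0,0,0],-1],[[-0.011,0.04,0],[0,0,0],-1],[[-0.011,0.04,0],[0,0,0],-1],[[-0.011,0.04,0],[0,0,0],-1],[[-0.011,0.04,0],[0,0,0],-1],[[-0.011,0.04,0],[0,0,0],-1],[[-0.011,0.04,0],[0,0,0],-1],[[-0.011,0.04,0],[0,0,0],-1],[[-0.011,0.04,0],[0,0,0],-1],[[-0.011,0.04,0],[0,0,0],-1]]'
python3 - <<'E'
from h import *
o=bot.get_obs();d=o["tool_pos"][:2]-[574.6,-22.6];c,s=np.cos(.26),np.sin(.26);print("TCP box",c*d[0]+s*d[1],-s*d[0]+c*d[1],o["contact_force"])
E
```

```text
time: 11.18
tool_pos: [608.4, -148.8, 79.9]
tcp_rot: [3.14, 0.001, 1.824]
contact_force: [0.4, 0.0, -0.1]
grip_width: 0.4
finger_force: 0.0
time: 12.02
tool_pos: [604.8, -137.1, 78.8]
tcp_rot: [3.141, 0.0, 1.824]
contact_force: [1.1, -2.0, 0.7]
grip_width: 0.6
finger_force: 0.9
TCP box -0.20428174185894576 -118.382652420834 [ 1.06385884 -1.96911737  0.72373066]
```

```bash
R='x'; python3 -m pendant '[[[-0.021,0.08,0],[0,0,0],-1],[[-0.021,0.08,0],[0,0,0],-1],[[-0.021,0.08,0],[0,0,0],-1],[[-0.021,0.08,0],[0,0,0],-1],[[-0.021,0.08,0],[0,0,0],-1],[[-0.021,0.08,0],[0,0,0],-1],[[-0.021,0.08,0],[0,0,0],-1],[[-0.021,0.08,0],[0,0,0],-1],[[-0.021,0.08,0],[0,0,0],-1],[[-0.021,0.08,0],[0,0,0],-1]]'
python3 -m pendant '[[[-0.021,0.08,0],[0,0,0],-1],[[-0.021,0.08,0],[0,0,0],-1],[[-0.021,0.08,0],[0,0,0],-1],[[-0.021,0.08,0],[0,0,0],-1],[[-0.021,0.08,0],[0,0,0],-1],[[-0.021,0.08,0],[0,0,0],-1],[[-0.021,0.08,0],[0,0,0],-1],[[-0.021,0.08,0],[0,0,0],-1],[[-0.021,0.08,0],[0,0,0],-1],[[-0.021,0.08,0],[0,0,0],-1]]'
python3 -m pendant '[[[-0.021,0.08,0],[0,0,0],-1],[[-0.021,0.08,0],[0,0,0],-1],[[-0.021,0.08,0],[0,0,0],-1],[[-0.021,0.08,0],[0,0,0],-1],[[-0.021,0.08,0],[0,0,0],-1],[[-0.021,0.08,0],[0,0,0],-1],[[-0.021,0.08,0],[0,0,0],-1],[[-0.021,0.08,0],[0,0,0],-1],[[-0.021,0.08,0],[0,0,0],-1],[[-0.021,0.08,0],[0,0,0],-1]]'
cat > st.py <<'E'
from h import *
o=bot.get_obs();c,s=np.cos(.26),np.sin(.26);R=np.array([[c,s],[-s,c]])
print("TCP box",R@(o["tool_pos"][:2]-[574.6,-22.6]),"F",R@o["contact_force"][:2])
p=bot.camera_params("wrist");im=bot.capture("wrist");cv2.imwrite("pics/now.png",im)
E
python3 st.py
```

```text
time: 12.85
tool_pos: [598.4, -112.9, 78.8]
tcp_rot: [3.141, 0.0, 1.824]
contact_force: [1.0, -2.7, 1.3]
grip_width: 0.4
finger_force: 1.2
time: 13.68
tool_pos: [592.0, -88.9, 78.7]
tcp_rot: [-3.141, -0.0, 1.824]
contact_force: [-0.5, -1.3, 1.3]
grip_width: 0.5
finger_force: 1.2
time: 14.52
tool_pos: [585.6, -64.9, 78.6]
tcp_rot: [-3.141, -0.0, 1.824]
contact_force: [-0.8, -1.9, 1.1]
grip_width: 0.4
finger_force: 1.2
TCP box [ -0.22617699 -43.69500034] F [-1.23528248 -1.62326941]
```

View pics/now.png

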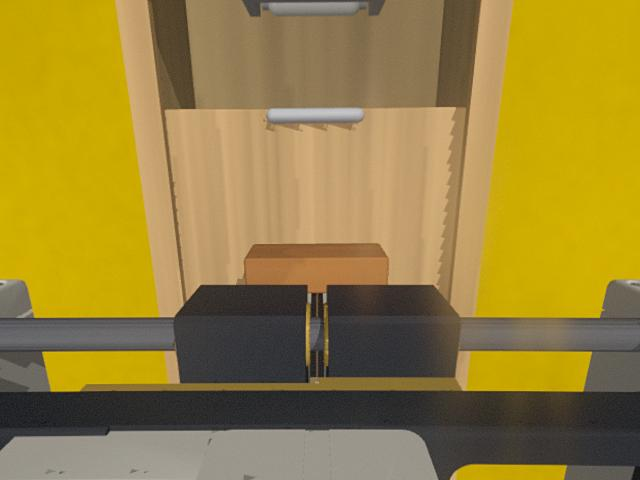

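The hatch's front edge is at row 108, its ridge at row 116, the bracket with its roller at row 5, and the handle is against the fingers at (316,265).

Run:
```python
from h import *
p=bot.camera_params("wrist");c,s=np.cos(.26),np.sin(.26);R=np.array([[c,s],[-s,c]]);o=np.array([574.6,-22.6])
f=lambda u,z:(R@(ray(p,u,z)[:2]-o)).round(1)
print("edge",f((316,108),56.5),"ridge",f((316,116),58),"roller",f((316,8),62),"handle +y top",f((316,245),80.5))
```

```text
edge [ 0.3 42.8] ridge [ 0.2 39.5] roller [ 0.5 78.2] handle +y top [ -0.1 -11.2]
```

```bash
python3 -m pendant '[[[-0.021,0.08,0],[0,0,0],-1],[[-0.021,0.08,0],[0,0,0],-1],[[-0.021,0.08,0],[0,0,0],-1],[[-0.021,0.08,0],[0,0,0],-1],[[-0.021,0.08,0],[0,0,0],-1],[[-0.021,0.08,0],[0,0,0],-1],[[-0.021,0.08,0],[0,0,0],-1],[[-0.016,0.06,0],[0,0,0],-1],[[-0.011,0.04,0],[0,0,0],-1],[[-0.011,0.04,0],[0,0,0],-1]]'
python3 -m pendant '[[[-0.01,0.036,0],[0,0,0],-1],[[-0.01,0.036,0],[0,0,0],-1],[[-0.01,0.036,0],[0,0,0],-1],[[-0.01,0.036,0],[0,0,0],-1],[[-0.01,0.036,0],[0,0,0],-1],[[-0.01,0.036,0],[0,0,0],-1],[[-0.01,0.036,0],[0,0,0],-1],[[-0.01,0.036,0],[0,0,0],-1],[[-0.01,0.036,0],[0,0,0],-1],[[-0.01,0.036,0],[0,0,0],-1]]'
python3 st.py
```

```text
time: 15.4
tool_pos: [580.3, -43.9, 78.7]
tcp_rot: [3.141, -0.0, 1.824]
contact_force: [0.5, -1.9, -0.8]
grip_width: 0.2
finger_force: 0.9
time: 16.23
tool_pos: [577.4, -33.2, 78.8]
tcp_rot: [3.141, 0.0, 1.824]
contact_force: [0.5, -1.7, -1.6]
grip_width: 0.6
finger_force: 0.9
TCP box [ -0.03019267 -10.96397572] F [ 0.09446268 -1.75511124]
```

```bash
python3 -m pendant '[[[-0.004,0.016,0],[0,0,0],-1],[[-0.004,0.016,0],[0,0,0],-1],[[-0.004,0.016,0],[0,0,0],-1],[[-0.004,0.016,0],[0,0,0],-1],[[-0.004,0.016,0],[0,0,0],-1],[[-0.004,0.016,0],[0,0,0],-1],[[-0.004,0.016,0],[0,0,0],-1],[[-0.004,0.016,0],[0,0,0],-1],[[-0.004,0.016,0],[0,0,0],-1],[[-0.004,0.016,0],[0,0,0],-1]]'
python3 st.py
```

```text
time: 17.12
tool_pos: [576.4, -29.5, 78.8]
tcp_rot: [3.141, 0.002, 1.824]
contact_force: [1.6, -4.9, -1.1]
grip_width: 0.4
finger_force: 2.8
TCP box [-0.04856883 -7.13948176] F [ 0.29871816 -5.12028891]
```

On the ridge now (about 5 N).

```bash
python3 -m pendant '[[[-0.005,0.02,0],[0,0,0],-1],[[-0.005,0.02,0],[0,0,0],-1],[[-0.005,0.02,0],[0,0,0],-1],[[-0.005,0.02,0],[0,0,0],-1],[[-0.005,0.02,0],[0,0,0],-1],[[0,0,0],[0,0,0],-1],[[0,0,0],[0,0,0],-1],[[0,0,0],[0,0,0],-1],[[0,0,0],[0,0,0],-1],[[0,0,0],[0,0,0],-1]]'
python3 st.py
```

```text
time: 18.0
tool_pos: [575.2, -25.3, 78.7]
tcp_rot: [-3.141, -0.0, 1.824]
contact_force: [-0.7, -1.3, 0.8]
grip_width: 0.4
finger_force: 0.0
TCP box [-0.14779192 -2.75782416] F [-1.00706998 -1.06092522]
```

```bash
python3 -m pendant '[[[-0.004,0.016,0],[0,0,0],-1],[[-0.004,0.016,0],[0,0,0],-1],[[-0.004,0.016,0],[0,0,0],-1],[[-0.004,0.016,0],[0,0,0],-1],[[0,0,0],[0,0,0],-1],[[0,0,0],[0,0,0],-1],[[0,0,0],[0,0,0],-1],[[0,0,0],[0,0,0],-1],[[0,0,0],[0,0,0],-1],[[0,0,0],[0,0,0],-1]]'
python3 st.py
```

```text
time: 18.88
tool_pos: [574.9, -23.6, 78.7]
tcp_rot: [3.141, 0.0, 1.824]
contact_force: [0.3, 0.2, 0.2]
grip_width: 0.5
finger_force: 0.0
TCP box [-4.75698987e-05 -1.04698372e+00] F [0.30388465 0.16134004]
```

View pics/now.png

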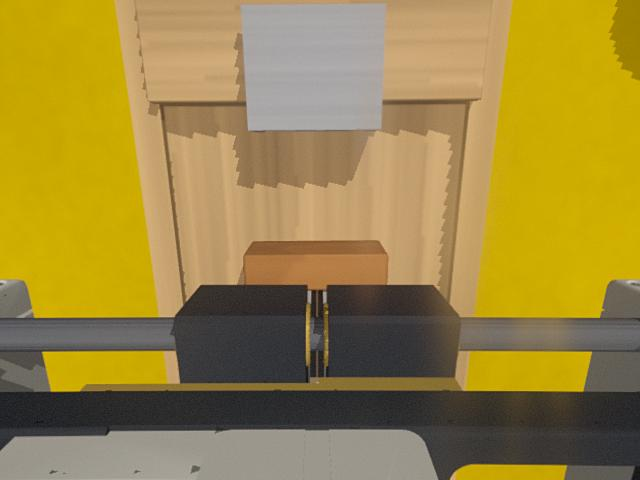

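The hatch's edge lies under the bar line (row 102) with no gap, and the handle has run ahead of the fingers (row 241), so the roller pulled it in. I'll confirm with a gentle touch.

```bash
python3 -m pendant '[[[-0.003,0.01,0],[0,0,0],-1],[[-0.003,0.01,0],[0,0,0],-1],[[-0.003,0.01,0],[0,0,0],-1],[[-0.003,0.01,0],[0,0,0],-1],[[-0.003,0.01,0],[0,0,0],-1],[[0,0,0],[0,0,0],-1],[[0,0,0],[0,0,0],-1],[[0,0,0],[0,0,0],-1],[[0,0,0],[0,0,0],-1],[[0,0,0],[0,0,0],-1]]'
python3 st.py
```

```text
time: 19.77
tool_pos: [574.4, -22.3, 78.8]
tcp_rot: [3.141, 0.0, 1.824]
contact_force: [0.6, -3.0, -1.5]
grip_width: 0.4
finger_force: 1.1
TCP box [-0.06287809  0.3489445 ] F [-0.15309248 -3.01557764]
```

```bash
python3 -m pendant '[[[-0.003,0.01,0],[0,0,0],-1],[[-0.002,0.007,0],[0,0,0],-1],[[0,0,0],[0,0,0],-1],[[0,0,0],[0,0,0],-1],[[0,0,0],[0,0,0],-1],[[0,0,0],[0,0,0],-1],[[0,0,0],[0,0,0],-1],[[0,0,0],[0,0,0],-1],[[0,0,0],[0,0,0],-1],[[0,0,0],[0,0,0],-1]]'
python3 st.py
```

```text
time: 20.65
tool_pos: [574.4, -22.2, 78.8]
tcp_rot: [3.141, 0.001, 1.824]
contact_force: [0.2, -5.3, -1.1]
grip_width: 0.6
finger_force: 2.5
TCP box [-0.0509587   0.40457848] F [-1.1417066  -5.17743652]
```

The TCP stays put while the force rises, so this is the dead stop. I'll back away and lift.

```bash
python3 -m pendant '[[[0.01,-0.04,0],[0,0,0],-1],[[0.026,-0.1,0],[0,0,0],-1],[[0.05,-0.2,0],[0,0,0],-1],[[0.05,-0.2,0],[0,0,0],-1],[[0.05,-0.2,0],[0,0,0],-1],[[0,0,0.5],[0,0,0],-1],[[0,0,0.8],[0,0,0],-1],[[0,0,0.8],[0,0,0],-1],[[0,0,0.5],[0,0,0],-1],[[0,0,0],[0,0,0],-1]]'
python3 -m pendant '[[[0,0,0],[0,0,0],-1],[[0,0,0],[0,0,0],-1],[[0,0,0],[0,0,0],-1],[[0,0,0],[0,0,0],-1],[[0,0,0],[0,0,0],-1],[[0,0,0],[0,0,0],-1],[[0,0,0],[0,0,0],-1],[[0,0,0],[0,0,0],-1],[[0,0,0],[0,0,0],-1],[[0,0,0],[0,0,0],-1]]'
python3 st.py
```

```text
time: 21.53
tool_pos: [581.8, -44.7, 160.3]
tcp_rot: [3.135, 0.003, 1.824]
contact_force: [0.3, 0.4, 0.1]
grip_width: 0.5
finger_force: 0.0
time: 22.37
tool_pos: [579.8, -43.8, 156.8]
tcp_rot: [3.141, 0.0, 1.824]
contact_force: [-0.6, -0.9, -0.4]
grip_width: 0.4
finger_force: 0.0
TCP box [ -0.38310249 -21.80244961] F [-0.82760138 -0.73082314]
```

View pics/now.png

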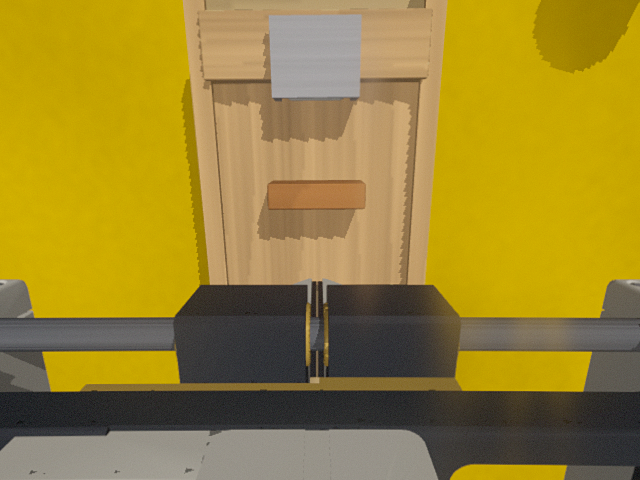

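The hatch sits closed under the bar (row 80) with no gap, the handle is at (316,195), and the robot is clear.

```bash
python3 -c "
from plant import bot
print(bot.close_job())"
```

```text
the job is handed in; nothing more can be done
None
```

I put the pink remover in the compartment and let go, then eased the hatch past the roller to the stop bar, where it stayed when I backed the arm off. The job is handed in at about 22 s; the hand-in returned no verdict.

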